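# Close the biopsy pot on its positive-stop thread

### The job

The biopsy is in the square pot in the carrier: put the lid on so it can go to pathology. Seat the lid level on the neck, feel for the thread by turning it back (anticlockwise) until it has dropped behind the thread starts, then screw it clockwise until it meets the stop and the sealing ring is pressed down all round; let go of it and leave the other things where they are.

Things in the scene. Friction and masses are not known exactly. Their poses are not given: they have to be found in the camera images.
- lid: plain white round screw lid, 56 mm across, 22 mm high, 35 to 65 g, lying on the worktop open side down. Origin: centre of its skirt's lower edge; z up through its top. Its ribbed grip band is the upper 9 mm (13 to 22 mm above the origin); below that the skirt is 53.6 mm outside, 49.2 mm inside, with four lugs inside. A centrifuge, 95 mm high, stands just behind (x over 0.49)
- lid_lugs (a point): on the lid's axis at lug height, 3.7 mm above the skirt's edge. Four round lugs 2.6 mm thick point inward, 90 degrees apart, 42 mm between opposite tips. Lid set on the pot with its lugs on the thread ridges: its liner stands 5 to 8 mm above the rim (10 mm if on the stop ribs). Clockwise it then only runs against the ribs; it must first be turned back anticlockwise, by up to 80 degrees
- lid_liner (a point): centre of the flat inside of the lid's top, 13 mm above its origin: the face that presses the sealing ring. Turned back far enough, the lugs come off the ridges' upper ends and drop into the gaps; the liner then rests on the ring, 2.5 mm above the rim, and a rib blocks further anticlockwise turning
- pot: square clear specimen pot, 58 x 58 mm, with a white round threaded neck; fixed: its square shape sits in one of the carrier's three wells, which keeps it from turning. Origin: centre of its underside; the rim of its mouth is 92 mm above. The neck is 40 mm outside, 37.6 mm at the rim
- pot_rim (a point): centre of the pot's mouth at the hard rim, 92 mm above the pot's origin; z up. A dark silicone sealing ring stands 2.5 mm above the rim and gives under about 4.5 N per mm. Lid fully home: its liner is about 0.2 mm above the rim, the ring pressed nearly level with it, and the thread holds it so by friction
- pot_neck (a point): on the pot's axis 5 mm below the rim. Right-hand thread, 47.6 mm across: four ridges 90 degrees apart, each 62 degrees long, 2.2 mm thick, starting 3.5 mm below the rim and falling 3.6 mm clockwise (seen from above) to an upright stop rib, 0.5 to 13.5 mm below the rim; then a 22 degree gap to the next start. Where the starts lie round the neck varies and no pose shows it: feel for it
- pot_seal (a point): top of the sealing ring as found, 2.5 mm above the rim. From the gaps, clockwise turning takes the lugs under the ridges; the lid is drawn down 20.7 mm per turn until the lugs meet the ribs after 60 to 80 degrees. The last part takes 0.1 to 0.3 N m; at the stop the torque rises steeply, and 0.5 N m is tight enough
- carrier: grey plastic carrier, 70 x 202 mm (224 mm over its end lips), 40 mm high, fixed, with three square wells in a row along its y axis, 66 mm apart; floor 4 mm thick. Origin: centre of its underside. The pot is in one well, closed specimen cups in the other two
- specimen_cup_a: closed round specimen cup with red screw lid, 62 mm across, 72 mm high, loose in a well of the carrier; bystander. Origin: centre of its underside
- specimen_cup_b: closed round specimen cup with yellow screw lid, 62 mm across, 72 mm high, loose in a well of the carrier; bystander. Origin: centre of its underside
- glucose_meter: white hand-held meter lying flat, 93 x 52 x 20 mm; bystander. Origin: centre of its underside
- lab_timer: white timer lying flat, 58 x 66 x 17 mm; bystander. Origin: centre of its underside
Things that resemble listed ones, but are neither listed nor needed, are in the scene too. What is shaped like the lid but green or purple is not meant.

How it is judged:
On the way:
1. the lid sits level over the pot's neck (horizontal distance between lid_liner and pot_rim below 0.003 m and z of lid_liner in the frame of pot_rim below 0.011 m and angle between lid's own z axis and vertical below 0.1 rad), for 0.2 s.
At the end, for the whole second after the job is handed in: the lid, released and at rest, is screwed down to its stop: the inside of its top is less than 1 mm above the pot's rim (the sealing ring is held pressed down by the thread), centred within 3 mm and level within 0.05 rad (z of lid_liner in the frame of pot_rim between -0.0015 and 0.001 m and horizontal distance between lid_liner and pot_rim below 0.003 m and angle between lid's own z axis and vertical below 0.05 rad and linear speed of lid below 0.01 m/s); the robot touches nothing.
It fails at once if a specimen cup is moved more than 15 mm (distance of any of specimen_cup_a, specimen_cup_b from where it was at the start of the episode above 0.015 m).
It fails at once if the meter or the timer is moved more than 20 mm (distance of any of glucose_meter, lab_timer from where it was at the start of the episode above 0.02 m).
It also fails if it takes over 51 s, if anything falls off the work surface, if the arm or the gripper's body presses on something with over 40 N, if the wrist force passes 120 N, or if a joint passes its speed limit or range.

### The arm

A 6-joint arm with a two-finger parallel gripper is mounted at the origin on a cart in front of the work surface, level with it; the furniture and walls round the work are solid. World frame = base frame: x ahead of the robot, y to its left, z up, the work surface at z = 0. Lengths are in m, angles in rad, forces in N, time in s.
With the tool pointing down it reaches from about 0.375 to 0.975 m from the base axis. Payload 3.8 kg.
Tool frame: the origin (TCP) lies midway between the tips of the shut fingers; the grasp point (between the pads) lies 19 mm behind it; z points along the fingers, y is the line along which they close (so a half turn about z gives the same grasp; the last joint's range is limited). The gripper opens to 85 mm and grips with 20 to 120 N. Pads are 22 mm wide; open, the fingers measure 114 mm over their backs; the gripper's body (76 mm by 85 mm) begins 54 mm behind the grasp point. The pads swing forward as they close: fully open they stand 13 mm farther back than shut.
Start: joints at [-1.171, 0.264, 1.604, -0, 1.274, -0.037], TCP at [0.286, -0.612, 0.231] pointing down, gripper open.
Joint ranges: [-2.63, 2.63], [-0.94, 2.18], [0.31, 2.57], [-1.31, 4.45], [0, 2.66], [-2.55, 2.55]. Speed limits (rad/s): [2.57, 2.57, 3.14, 3.14, 3.14, 3.14].

### API

Orientations are given as a rotation vector (axis times angle).
In Python, from workcell import bot gives the robot as it stands.
- The arm moves only by the tool step_arm, never from a script. Its argument "motion" is a list of rows, each a list of 5 numbers: the finger opening in cm, from 0 to 8.54, then the shift along the tool's x, y, z in cm, then the turn about the tool's z in degrees. In form: [[claw, dx, dy, dz, twist], ...]. A call has 1 to 20 rows; each row is the pose to reach, as a shift and turn from the pose commanded when the call began, along the tool's axes at that moment; what a row does not reach only later rows make up. A row lasts 1/10 s, in which the tool goes at most 50 mm and 8.59 degrees, less where a joint would pass 70% of its speed; a pose out of reach is approached as far as the arm can. A call with a gripper value outside its range is refused whole. The fingers move at their own pace and stop on an object; "force" is the grip in N (left out, the last holds). Time passes only in rows, so rows that repeat a pose let the fingers close. It gives the time, the measured TCP pose, the force, the opening and the grip force at its end, in the units of the state.
- bot.read_state(): the state, without advancing time (a new reading comes with each control period).
- bot.read_camera(name): name is "side" or "top" or "wrist"; returns (picture, depth): 400x640x3 uint8, red, green, blue; 400x640 float32, m along the optical axis (not along the pixel's ray), 0 where there is no reading.
- bot.calibration(name): a dict with "mtx" (3x3 intrinsics, pixels), "origin" and "orientation" of the camera in the world; the wrist camera has in their place "T_tool_cam" (4x4, takes a point from camera to tool coordinates, whose origin is the TCP and whose axes are the flange's). Camera axes: x right, y up, looking along -z (the intrinsics and any distortion apply to the point x, -y, -z); pixel columns grow to the right and rows downward; lengths in m; the calibration is good to about 2 mm. A picture is of the moment at which its call begins: read the wrist's pose just before it. calibration takes no time and is no camera call.
- bot.finish_job(): hands the job in; it is judged then, once.
The state is a dict: "time": time; "q": joint angles; "joint_vel": joint speeds; "joint_torque": joint torques, N m; "tool_pos": TCP position; "tcp_rot": TCP orientation; "wrist_force": force on the tool from outside, world axes, zero at the start; "torque": the same for the moment, N m; "width": opening from 0.0 (shut) to 1.0 (fully open); "grip_force": force on a finger pad.
Only numpy, scipy, OpenCV 4.12 (cv2) and the standard library are available. Lean on these libraries where they do the work, as an engineer would, in place of code of your own. Each camera call takes 0.05 s, during which the arm holds its last target. There are 200 camera calls.

## Working session

There is one attempt and no reset: what is moved stays moved. The work goes in short steps, Python scripts to look and compute and a tool call to move; the robot and the scene stay as the last step left them, time stands still between calls to the robot, and variables do not carry over. Pictures are saved under pics/ and viewed, at most 10 in all, crops included, and the job is handed in when it is done.

Besides the shell and the picture viewer there is one more tool, called after "Call:" as name([rows], argument=value, ...), one row to a line, values as JSON. step_arm: Moves the arm, as the interface text tells. Its arguments: {"type":"object","properties":{"motion":{"type":"array","items":{"type":"array","items":{"type":"number"}}},"force":{"type":"number"}},"required":["motion"]}

```bash
mkdir -p pics; ls
cat > h.py <<'E'
import numpy as np,cv2
from scipy.spatial.transform import Rotation as R
from workcell import bot
def pose(n,st=None):
    c=bot.calibration(n);K=np.array(c["mtx"])
    if n=="wrist":
        T=np.eye(4);T[:3,:3]=R.from_rotvec(st["tcp_rot"]).as_matrix();T[:3,3]=st["tool_pos"]
        T=T@np.array(c["T_tool_cam"]);return K,T[:3,:3],T[:3,3]
    o=np.array(c["orientation"]);M=o if o.shape==(3,3) else R.from_rotvec(o).as_matrix()
    return K,M,np.array(c["origin"])
def ray(P,u,v):
    K,M,o=P;d=np.linalg.inv(K)@[u,v,1];return o,M@np.array([d[0],-d[1],-d[2]])
def onz(P,u,v,z):
    o,d=ray(P,u,v);return o+d*(z-o[2])/d[2]
def dep(P,u,v,dm):
    o,d=ray(P,u,v);return o+d*dm
def save(n,im):cv2.imwrite("pics/"+n,im[...,::-1])
E
python3 - <<'E'
from h import *
print(bot.calibration("top"),bot.calibration("wrist"))
for n in("top","side"):
    a,d=bot.read_camera(n);save(n+"0.png",a);np.savez(n+"0.npz",a=a,d=d)
print(bot.read_state())
E
```

```text
pics
{'mtx': array([[445.86189112,   0.        , 318.21164305],
       [  0.        , 445.86189112, 200.0311852 ],
       [  0.        ,   0.        ,   1.        ]]), 'origin': array([0.32214114, 0.03121799, 1.02802438]), 'orientation': array([ 0.13829328, -0.12431521, -1.53810265])} {'mtx': array([[310.9817563 ,   0.        , 318.48231413],
       [  0.        , 310.9817563 , 201.88074933],
       [  0.        ,   0.        ,   1.        ]]), 'T_tool_cam': array([[-1.21908952e-04,  9.57106345e-01,  2.89736829e-01,
         7.41306537e-02],
       [ 9.99999969e-01,  1.79399085e-04, -1.71863048e-04,
         9.35815111e-04],
       [-2.16469736e-04,  2.89736799e-01, -9.57106337e-01,
        -1.41775986e-01],
       [ 0.00000000e+00,  0.00000000e+00,  0.00000000e+00,
         1.00000000e+00]])}
{'time': 0.1, 'q': array([-1.17087532e+00,  2.64703956e-01,  1.60525365e+00,  1.91796584e-05,
        1.27369067e+00, -3.68961942e-02]), 'joint_vel': array([-0.00010626, -0.00306063, -0.0046754 ,  0.00101972,  0.00065076,
        0.00056485]), 'joint_torque': array([ 4.36207065e-04, -5.16706574e+01, -3.68590236e+01, -5.58954969e-05,
        6.24585198e-03,  2.21588081e-09]), 'tool_pos': array([ 0.28531154, -0.61100405,  0.23006015]), 'tcp_rot': array([-3.06498424e+00, -6.80261235e-01,  5.54201903e-04]), 'wrist_force': array([1.34851052, 0.59969122, 0.2953296 ]), 'torque': array([ 0.00239031,  0.01856649, -0.01138643]), 'grip_force': 0.0, 'width': 1.0017880218341688}
```

View pics/top0.png

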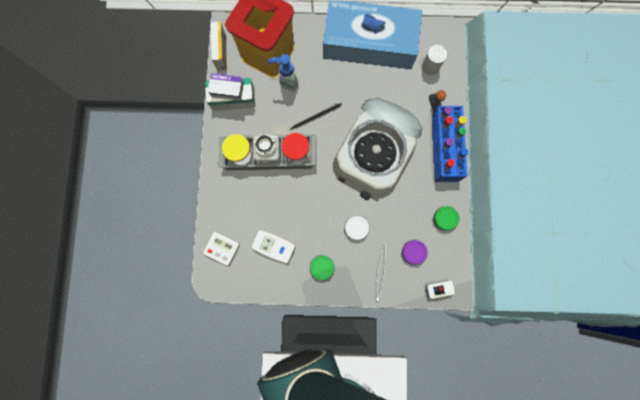

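View pics/side0.png

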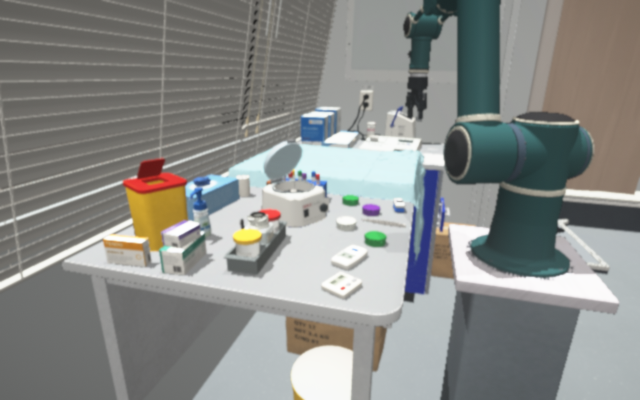

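Candidates for the lid: white disc at top (357,228), matching "plain white". The others are green (322,268), green (446,218), purple (415,252) and a white bottle (435,60). I choose (357,228). The pot is at (265,147), between the yellow cup (235,147) and the red cup (296,146).

Run:
```python
from h import *
z=np.load("top0.npz");a,d=z["a"],z["d"];P=pose("top")
hsv=cv2.cvtColor(a,cv2.COLOR_RGB2HSV)
m=((hsv[...,1]<25)&(hsv[...,2]>200)).astype(np.uint8)
n,l,s,c=cv2.connectedComponentsWithStats(m)
for i in range(1,n):
    if s[i,4]>40 and 190<s[i,0]<480: print(s[i],c[i],dep(P,*c[i],d[int(c[i][1]),int(c[i][0])]).round(3))
print("lid@22",onz(P,357,228,.022),"pot@96",onz(P,265,144,.096),"pot base",onz(P,265,152,.04))
for u,v in[(235,147),(296,146),(265,144),(357,228),(300,200),(365,180),(375,152),(273,247),(222,248)]:print(u,v,dep(P,u,v,d[v,u]).round(3))
o=cv2.resize(a[120:270,200:400],(800,600),interpolation=cv2.INTER_CUBIC);save("crop.png",o)
```

```text
[289   1  22  11 154] [301.16883117   6.12987013] [0.966 0.098 0.039]
[362   0 142   4 255] [439.06666667   0.96078431] [ 0.954 -0.223  0.089]
[314   2  14  10 128] [320.1015625   6.625    ] [0.965 0.052 0.04 ]
[384   3 115  12 722] [448.76592798   8.66897507] [ 0.95  -0.252  0.067]
[353  15  41  23 400] [372.9775  27.755 ] [ 0.877 -0.07   0.099]
[210  21   8  38 237] [213.65822785  40.33755274] [0.86  0.299 0.059]
[428  44  19  18 263] [437.19011407  52.92395437] [ 0.838 -0.223  0.066]
[206  79  34  23 429] [221.97435897  87.94405594] [0.73  0.265 0.088]
[242  85  10  14 111] [246.71171171  92.27927928] [0.734 0.215 0.055]
[353 106  62  52 654] [388.33333333 122.37155963] [ 0.611 -0.087  0.222]
[339 135  62  52 665] [364.26616541 169.89924812] [ 0.558 -0.059  0.055]
[259 141  11   8  64] [264.3125  144.65625] [0.603 0.164 0.081]
[390 149   9  21  43] [395.41860465 160.13953488] [ 0.583 -0.128  0.055]
[346 216  23  23 431] [356.9350348  227.10672854] [ 0.433 -0.047  0.022]
[252 230  43  32 699] [272.89699571 245.75393419] [0.385 0.142 0.019]
[203 232  35  33 527] [220.27703985 248.41935484] [0.376 0.261 0.017]
[428 281  27  17 223] [442.07623318 288.39013453] [ 0.302 -0.234  0.031]
[262 354  27  21 251] [270.18326693 360.9123506 ] [ 0.133  0.138 -0.   ]
[ 335  356   72   44 2213] [377.10076819 374.405784  ] [ 0.113 -0.097  0.002]
lid@22 [ 0.43077885 -0.04689304  0.022     ] pot@96 [0.59986636 0.16083282 0.096     ] pot base [0.59757461 0.16768499 0.04      ]
235 147 [0.596 0.229 0.079]
296 146 [0.603 0.095 0.075]
265 144 [0.605 0.163 0.08 ]
357 228 [ 0.431 -0.047  0.022]
300 200 [0.495 0.086 0.001]
365 180 [ 0.528 -0.057  0.089]
375 152 [ 0.592 -0.079  0.085]
273 247 [0.382 0.141 0.023]
222 248 [0.377 0.258 0.014]
```

View pics/crop.png

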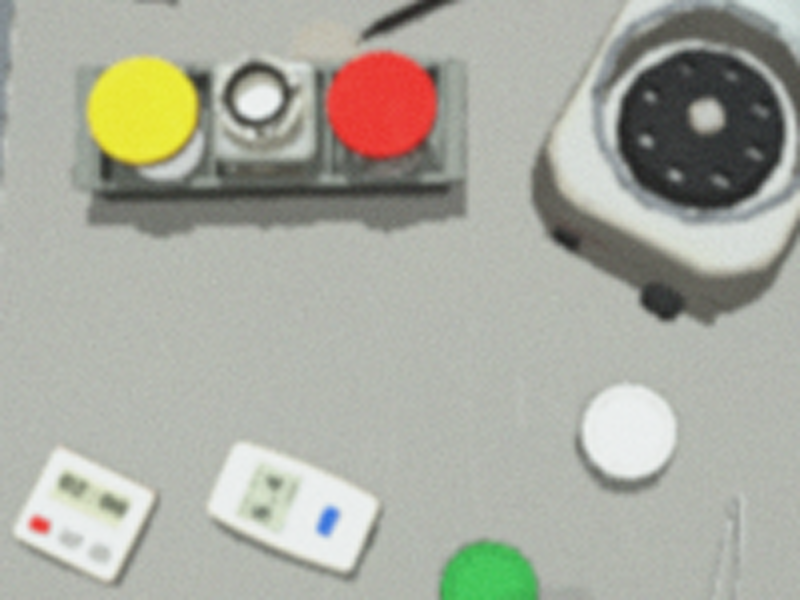

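The crop confirms a plain white lid at (628,432), clear of the centrifuge, and the pot mouth ring at (258,100), i.e. top pixel (264.5,145). Next I move above the lid.

Call:
step_arm([
  [8.5, 37.2, -44.8, 5, 15],
  [8.5, 37.2, -44.8, 5, 15],
  [8.5, 37.2, -44.8, 5, 15],
  [8.5, 37.2, -44.8, 5, 15],
  [8.5, 37.2, -44.8, 5, 15],
  [8.5, 37.2, -44.8, 5, 15],
  [8.5, 37.2, -44.8, 5, 15],
  [8.5, 37.2, -44.8, 5, 15],
  [8.5, 37.2, -44.8, 5, 15],
  [8.5, 37.2, -44.8, 5, 15],
  [8.5, 37.2, -44.8, 5, 15],
  [8.5, 37.2, -44.8, 5, 15],
  [8.5, 37.2, -44.8, 5, 15],
  [8.5, 37.2, -44.8, 5, 15],
  [8.5, 37.2, -44.8, 5, 15],
  [8.5, 37.2, -44.8, 5, 15],
], force=40)

```text
time: 1.7
tool_pos: [0.4329, -0.0495, 0.1813]
tcp_rot: [3.13, 0.271, -0.0]
wrist_force: [0.2, 0.8, -0.1]
width: 0.994
grip_force: 0.0
```

```bash
cat >> h.py <<'E'
def goal(st,p):
    M=R.from_rotvec(st["tcp_rot"]).as_matrix();return (100*M.T@(np.array(p)-st["tool_pos"])).round(2)
def info(st):
    M=R.from_rotvec(st["tcp_rot"]).as_matrix()
    print("t",st["time"],"tcp",st["tool_pos"].round(4),"psi",np.degrees(np.arctan2(M[1,0],M[0,0])).round(2),"tilt",np.degrees(np.arccos(-M[2,2])).round(2),"q6",np.degrees(st["q"][5]).round(1),"F",st["wrist_force"].round(2),"T",st["torque"].round(3),"w",round(st["width"],4),"g",st["grip_force"])
E
python3 - <<'E'
from h import *
st=bot.read_state();info(st);a,d=bot.read_camera("wrist");save("w1.png",a);P=pose("wrist",st)
hsv=cv2.cvtColor(a,cv2.COLOR_RGB2HSV)
m=((hsv[...,1]<30)&(hsv[...,2]>195)).astype(np.uint8)
n,l,s,c=cv2.connectedComponentsWithStats(m)
for i in range(1,n):
    if s[i,4]>800: print(s[i],c[i],onz(P,*c[i],.022).round(4),dep(P,*c[i],d[int(c[i][1]),int(c[i][0])]).round(4))
E
```

```text
t 1.7 tcp [ 0.4329 -0.0495  0.1813] psi 9.91 tilt 0.02 q6 70.3 F [ 0.24  0.76 -0.13] T [0.037 0.015 0.003] w 0.9938 g 0.0
```

View pics/w1.png

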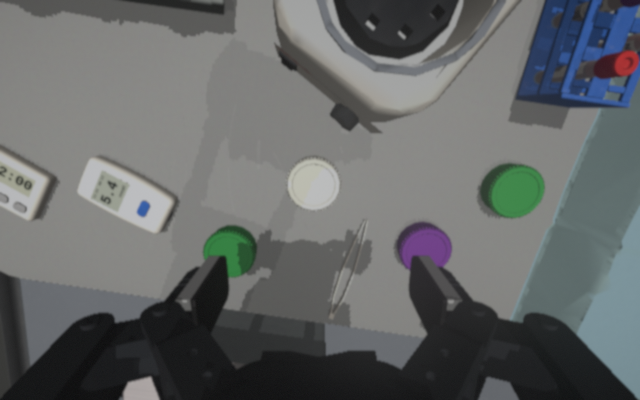

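The lid is at wrist pixel (314,184), with the fingers at the bottom of the picture. The centrifuge knob at (345,115) is the nearest obstacle. I'll measure the lid with a lower threshold.

Run:
```python
from h import *
st=bot.read_state();a=cv2.imread("pics/w1.png");P=pose("wrist",st)
m=(a.min(2)>150).astype(np.uint8)
cs,_=cv2.findContours(m,0,1)
for c in cs:
    (x,y),r=cv2.minEnclosingCircle(c)
    if abs(x-314)<30 and abs(y-184)<30 and r>10:
        p=onz(P,x,y,.020);q=onz(P,x+r,y,.02);print(x,y,r,p.round(4),"rad",np.linalg.norm(q-p).round(4),goal(st,[p[0],p[1],.003]))
p=onz(P,345,118,.04);print("knob",p)
```

```text
313.2802429199219 184.25477600097656 25.92498016357422 [ 0.4332 -0.0451  0.02  ] rad 0.026 [ 0.11 -0.43 17.83]
knob [ 0.50184641 -0.06210509  0.04      ]
```

Call:
step_arm([
  [8.5, 0.1, -0.4, 4, 0],
  [8.5, 0.1, -0.4, 8, 0],
  [8.5, 0.1, -0.4, 12, 0],
  [8.5, 0.1, -0.4, 15, 0],
  [8.5, 0.1, -0.4, 17, 0],
  [8.5, 0.1, -0.4, 18, 0],
  [8.5, 0.1, -0.4, 18, 0],
  [5.2, 0.1, -0.4, 18, 0],
  [5.2, 0.1, -0.4, 18, 0],
  [5.2, 0.1, -0.4, 18, 0],
  [5.2, 0.1, -0.4, 18, 0],
  [5.2, 0.1, -0.4, 18, 0],
  [5.2, 0.1, -0.4, 18, 0],
], force=40)

```text
time: 3.05
tool_pos: [0.435, -0.0446, 0.0032]
tcp_rot: [3.128, 0.275, 0.005]
wrist_force: [-1.3, 0.3, 6.0]
width: 0.636
grip_force: 41.4
```

Run:
```python
from h import *
info(bot.read_state())
```

```text
t 3.05 tcp [ 0.435  -0.0446  0.0032] psi 10.04 tilt 0.19 q6 70.9 F [-1.35  0.3   5.96] T [-0.171  0.278 -0.022] w 0.6359 g 41.44154727458954
```

Call:
step_arm([
  [5.2, 0, 0, -1, 0],
  [5.2, 0, 0, -3, 0],
  [5.2, 0, 0, -6, 0],
  [5.2, 0, 0, -10, 0],
  [5.2, 0, 0, -14, 0],
  [5.2, 0, 0, -17, 0],
  [5.2, 0, 0, -17, 0],
], force=50)

```text
time: 3.75
tool_pos: [0.4374, -0.0447, 0.1778]
tcp_rot: [3.127, 0.275, 0.018]
wrist_force: [1.0, -0.5, -0.0]
width: 0.627
grip_force: 52.6
```

Run:
```python
from h import *
st=bot.read_state();info(st);a,d=bot.read_camera("wrist");b,e=bot.read_camera("side");np.savez("w2.npz",a=a,d=d)
b1=cv2.resize(b[60:260,230:430],(500,500));a1=a[180:,190:470]
o=np.zeros((500,800,3),np.uint8);o[:,:500]=b1;o[:220,510:790]=a1;save("w2.png",o);P=pose("side")
K,M,c=P;q=M.T@(st["tool_pos"]-c);print("tcp px in side",K@(np.array([q[0],-q[1],-q[2]])/-q[2]))
```

```text
t 3.75 tcp [ 0.4374 -0.0447  0.1778] psi 10.04 tilt 0.69 q6 70.9 F [ 0.95 -0.45 -0.  ] T [ 0.042 -0.001  0.024] w 0.6271 g 52.59676516056061
tcp px in side [346.04285223 165.8610906    1.        ]
```

View pics/w2.png

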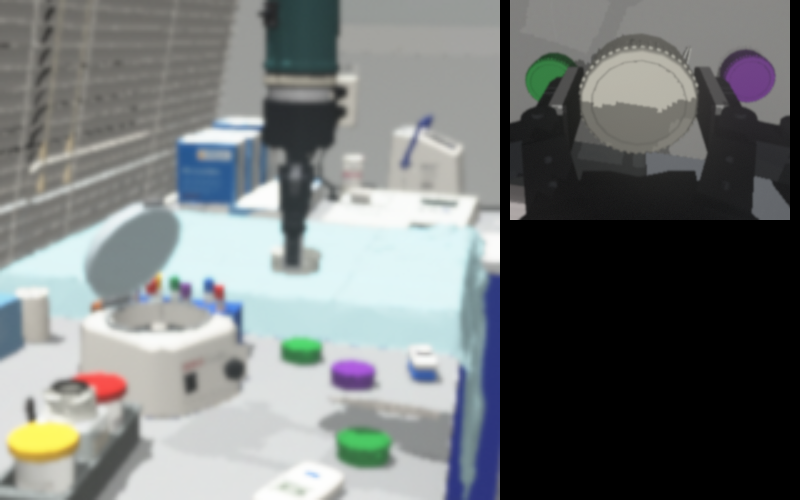

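The lid is gripped centrally and level: the side crop shows it under the fingers at (296,262), and the wrist crop shows its ribbed top at (639,93). I now move near the pot so the wrist camera sees it ahead of the held lid.

Call:
step_arm([
  [5.2, 3, -4, -2, 0],
  [5.2, 6, -8, -2, 0],
  [5.2, 9, -13, -2, 0],
  [5.2, 11, -16, -2, 0],
  [5.2, 12.2, -17.6, -2, 0],
  [5.2, 12.2, -17.6, -2, 0],
  [5.2, 12.2, -17.6, -2, 0],
])

```text
time: 4.55
tool_pos: [0.5215, 0.1497, 0.1895]
tcp_rot: [3.128, 0.276, -0.006]
wrist_force: [-0.5, -0.2, -0.1]
width: 0.632
grip_force: 52.8
```

Run:
```python
from h import *
st=bot.read_state();info(st);a,d=bot.read_camera("wrist");np.savez("w3.npz",a=a,d=d);save("w3.png",a);
P=pose("wrist",st)
M=R.from_rotvec(st["tcp_rot"]).as_matrix()
for u,v in[(319,260),(319,273),(319,285),(300,265),(340,265)]:
    print(u,v,d[v,u],(1e3*M.T@(dep(P,u,v,d[v,u])-st["tool_pos"])).round(1))
```

```text
t 4.55 tcp [0.5215 0.1497 0.1895] psi 10.09 tilt 0.23 q6 93.3 F [-0.5  -0.15 -0.14] T [-0.     0.029  0.022] w 0.6319 g 52.78527617454529
319 260 0.13799226 [  9.7   1.1 -17.2]
319 273 0.1404662 [  2.9   1.1 -16.6]
319 285 0.14128536 [ -2.7   1.1 -17.5]
300 265 0.13847417 [  7.4  -7.4 -17.4]
340 265 0.1387708 [  7.2  10.4 -17.1]
```

View pics/w3.png

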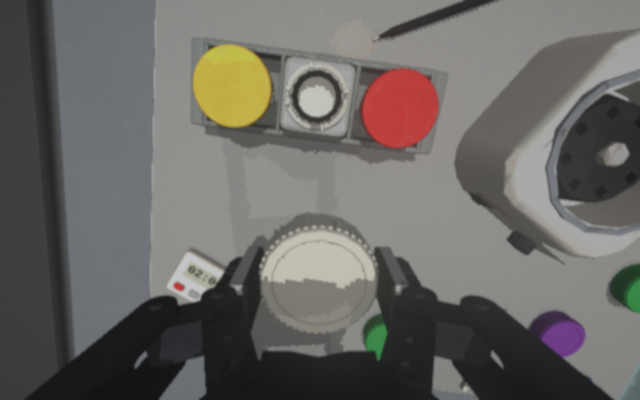

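The dark sealing ring is at about (317,95), the yellow cup at (232,85), the red cup at (400,107), and the held lid's top at about (320,280). I'll measure the lid-to-pot offset in the same view.

Run:
```python
from h import *
st=bot.read_state();z=np.load("w3.npz");a,d=z["a"],z["d"];P=pose("wrist",st)
M=R.from_rotvec(st["tcp_rot"]).as_matrix();tp=st["tool_pos"]
g=a.max(2);c=g[60:130,280:352];m=(c<75).astype(np.uint8)
cs,_=cv2.findContours(m,0,1);k=max(cs,key=cv2.contourArea)
e=cv2.fitEllipse(k);print("ring",e);u,v=e[0][0]+280,e[0][1]+60
pts=np.array([onz(P,x+280,y+60,.0985) for x,y in k[:,0]])
(cx,cy),r=cv2.minEnclosingCircle((pts[:,:2]*1000).astype(np.float32));print("ring circ",cx,cy,r)
p=onz(P,u,v,.0985);print("pot",p.round(4),"tool cm",(100*M.T@(p-tp)).round(2),"depth pt",[dep(P,u+q,v,d[int(v),int(u+q)]).round(4)for q in(-21,21)])
# lid outline: bright-ish contour
def tool(x,y,zt):
    o,dd=ray(P,x,y);o=M.T@(o-tp);dd=M.T@dd;return 1e3*(o+dd*(zt-o[2])/dd[2])
for zt in(-.0173,-.0188):
  for q in[(272,283),(368,283),(320,239),(320,326),(319,333),(262,280),(377,280)]:print(zt,q,tool(*q,zt).round(1))
```

```text
ring ((36.29616165161133, 36.2173957824707), (47.393104553222656, 50.31700134277344), 176.7906036376953)
ring circ 601.6220092773438 163.90505981445312 17.39164161682129
pot [0.6021 0.164  0.0985] tool cm [ 8.22 -0.07  9.11] depth pt [array([0.5995, 0.1787, 0.098 ]), array([0.6047, 0.1492, 0.097 ])]
-0.0173 (272, 283) [ -1.8 -20.3 -17.3]
-0.0173 (368, 283) [ -1.8  23.3 -17.3]
-0.0173 (320, 239) [ 19.9   1.5 -17.3]
-0.0173 (320, 326) [-25.    1.6 -17.3]
-0.0173 (319, 333) [-29.    1.1 -17.3]
-0.0173 (262, 280) [ -0.2 -24.7 -17.3]
-0.0173 (377, 280) [ -0.3  27.3 -17.3]
-0.0188 (272, 283) [ -0.9 -20.  -18.8]
-0.0188 (368, 283) [ -0.9  23.1 -18.8]
-0.0188 (320, 239) [ 20.5   1.5 -18.8]
-0.0188 (320, 326) [-23.8   1.6 -18.8]
-0.0188 (319, 333) [-27.7   1.1 -18.8]
-0.0188 (262, 280) [  0.7 -24.4 -18.8]
-0.0188 (377, 280) [  0.6  27.  -18.8]
```

Run:
```python
from h import *
z=np.load("w3.npz");a=z["a"]
save("lidcrop.png",np.hstack([cv2.resize(a[215:345,250:390],(420,390),interpolation=cv2.INTER_CUBIC),cv2.resize(a[60:130,280:350],(370,390),interpolation=cv2.INTER_CUBIC)]))
```

```text
(no output)
```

View pics/lidcrop.png

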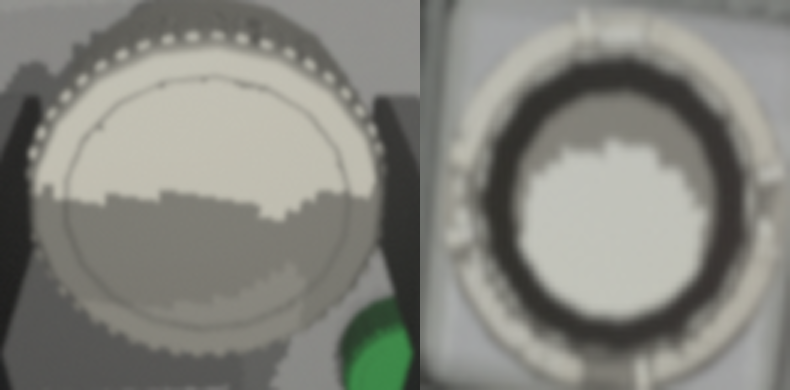

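The lid's inner circle spans x 65–350 and y 76–327 in the left crop. The sealing ring is centred at about (612,205) in the right crop, and thread features are visible on the neck. Clearance is only about 0.8 mm, so I take a second view turned by 90° to cancel the wrist camera's bias.

Call:
step_arm([
  [5.2, 2, 2, 0, -8.5],
  [5.2, 4, 4, 0, -17],
  [5.2, 6, 6, 0, -25.5],
  [5.2, 7, 7, 0, -34],
  [5.2, 8.2, 8.1, 0, -42.5],
  [5.2, 8.2, 8.1, 0, -51],
  [5.2, 8.2, 8.1, 0, -59.5],
  [5.2, 8.2, 8.1, 0, -68],
  [5.2, 8.2, 8.1, 0, -76.5],
  [5.2, 8.2, 8.1, 0, -85],
  [5.2, 8.2, 8.1, 0, -90],
  [5.2, 8.2, 8.1, 0, -90],
  [5.2, 8.2, 8.1, 0, -90],
])

```text
time: 5.9
tool_pos: [0.617, 0.0835, 0.1911]
tcp_rot: [-2.023, -2.403, 0.001]
wrist_force: [-0.1, 0.1, -1.1]
width: 0.628
grip_force: 52.8
```

Run:
```python
from h import *
st=bot.read_state();info(st);a,d=bot.read_camera("wrist");np.savez("w4.npz",a=a,d=d);save("w4.png",a)
P=pose("wrist",st);g=a.max(2);m=(g[50:150,270:372]<75).astype(np.uint8)
cs,_=cv2.findContours(m,0,1);M=R.from_rotvec(st["tcp_rot"]).as_matrix()
for k in cs:
  if cv2.contourArea(k)>300:
    e=cv2.fitEllipse(k);u,v=e[0][0]+270,e[0][1]+50;p=onz(P,u,v,.0985)
    print(u,v,e,p.round(4),(100*M.T@(p-st["tool_pos"])).round(2))
```

```text
t 5.9 tcp [0.617  0.0835 0.1911] psi 99.8 tilt 0.04 q6 -4.4 F [-0.14  0.1  -1.07] T [ 0.004 -0.011 -0.01 ] w 0.6284 g 52.84929692745209
315.80936431884766 93.06378936767578 ((45.809364318847656, 43.06378936767578), (46.729244232177734, 49.05215835571289), 5.1897783279418945) [0.6015 0.1649 0.0985] [ 8.3  -0.14  9.26]
```

View pics/w4.png

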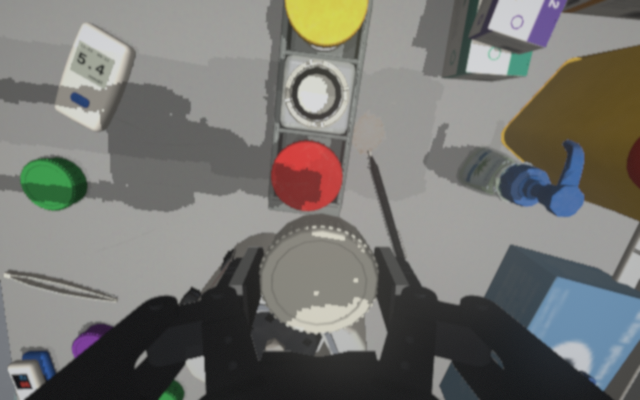

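Combining both views gives the pot at (0.6014, 0.1642); the camera bias is only about 0.7 mm, and the lid sits about -2.2 mm in tool x. I move over the pot, just above the rim.

Call:
step_arm([
  [5.2, 3, -0.1, 0, 0],
  [5.2, 6, -0.2, 0, 0],
  [5.2, 8.45, -0.23, 1, 0],
  [5.2, 8.45, -0.23, 4, 0],
  [5.2, 8.45, -0.23, 6.5, 0],
  [5.2, 8.45, -0.23, 8, 0],
  [5.2, 8.45, -0.23, 8.7, 0],
  [5.2, 8.45, -0.23, 8.7, 0],
  [5.2, 8.45, -0.23, 8.7, 0],
])

```text
time: 6.85
tool_pos: [0.6017, 0.1676, 0.1054]
tcp_rot: [2.019, 2.406, 0.002]
wrist_force: [1.2, -0.6, -0.0]
width: 0.63
grip_force: 52.9
```

Run:
```python
from h import *
st=bot.read_state();info(st);print(goal(st,[.6004,.1663,.096]))
```

```text
t 6.85 tcp [0.6017 0.1676 0.1054] psi 99.98 tilt 0.1 q6 3.3 F [ 1.24 -0.58 -0.03] T [ 0.039 -0.074 -0.035] w 0.6303 g 52.85335958003998
[-0.11 -0.15  0.94]
```

Call:
step_arm([
  [5.2, 0, 0, 0, 0],
  [5.2, 0, 0, 0, 0],
])

```text
time: 7.05
tool_pos: [0.6018, 0.1678, 0.1057]
tcp_rot: [2.018, 2.406, 0.003]
wrist_force: [-0.1, 0.1, -0.3]
width: 0.632
grip_force: 52.9
```

Run:
```python
from h import *
for i in range(5):
    st=bot.read_state();info(st);print(goal(st,[.6004,.1663,.096]));bot.read_camera("wrist")
```

```text
t 7.05 tcp [0.6018 0.1678 0.1057] psi 100.01 tilt 0.13 q6 3.3 F [-0.13  0.14 -0.33] T [ 0.011 -0.009 -0.015] w 0.6319 g 52.85361886024475
[-0.12 -0.16  0.97]
t 7.1 tcp [0.6016 0.1678 0.1055] psi 100.01 tilt 0.11 q6 3.3 F [-0.46 -0.26  0.81] T [-0.031  0.016  0.009] w 0.6322 g 52.853572368621826
[-0.12 -0.14  0.95]
t 7.15 tcp [0.6014 0.1678 0.1053] psi 100.02 tilt 0.09 q6 3.3 F [ 0.01 -0.74 -0.6 ] T [ 0.024  0.005 -0.032] w 0.6315 g 52.85371005535126
[-0.13 -0.12  0.93]
t 7.2 tcp [0.6012 0.1677 0.105 ] psi 100.02 tilt 0.06 q6 3.3 F [-0.24 -0.42 -0.64] T [-0.023  0.051  0.048] w 0.6313 g 52.85339713096619
[-0.13 -0.1   0.9 ]
t 7.25 tcp [0.601  0.1677 0.1048] psi 100.02 tilt 0.04 q6 3.3 F [-0.15 -0.6  -0.46] T [0.011 0.018 0.035] w 0.6333 g 52.85315215587616
[-0.13 -0.09  0.88]
```

Call:
step_arm([
  [5.2, -0.12, 0, 0.1, 0],
  [5.2, -0.12, 0, 0.2, 0],
  [5.2, -0.12, 0, 0.3, 0],
  [5.2, -0.12, 0, 0.4, 0],
  [5.2, -0.12, 0, 0.45, 0],
  [5.2, -0.12, 0, 0.5, 0],
  [5.2, -0.12, 0, 0.55, 0],
  [5.2, -0.12, 0, 0.6, 0],
])

```text
time: 8.1
tool_pos: [0.601, 0.1665, 0.0984]
tcp_rot: [2.019, 2.407, 0.0]
wrist_force: [-0.1, -0.2, 0.4]
width: 0.637
grip_force: 52.9
```

Run:
```python
from h import *
st=bot.read_state();info(st);print(goal(st,[.6004,.1663,.096]))
```

```text
t 8.1 tcp [0.601  0.1665 0.0984] psi 100.03 tilt 0.01 q6 3.2 F [-0.1  -0.24  0.37] T [-0.013  0.002  0.023] w 0.637 g 52.881038188934326
[-0.01 -0.07  0.24]
```

Call:
step_arm([
  [5.2, 0, -0.05, 0.05, 0],
  [5.2, 0, -0.05, 0.1, 0],
  [5.2, 0, -0.05, 0.15, 0],
  [5.2, 0, -0.05, 0.2, 0],
  [5.2, 0, -0.05, 0.25, 0],
  [5.2, 0, -0.05, 0.3, 0],
])

```text
time: 8.7
tool_pos: [0.6005, 0.1667, 0.0954]
tcp_rot: [-2.019, -2.407, -0.001]
wrist_force: [0.5, 1.7, 0.4]
width: 0.63
grip_force: 52.9
```

Run:
```python
from h import *
st=bot.read_state();info(st);print(goal(st,[.6004,.1663,.096]))
```

```text
t 8.7 tcp [0.6005 0.1667 0.0954] psi 100.03 tilt 0.03 q6 3.2 F [0.46 1.72 0.4 ] T [ 0.374  0.023 -0.022] w 0.6297 g 52.891886830329895
[-0.04 -0.02 -0.06]
```

Call:
step_arm([
  [5.2, 0.04, 0, 0.05, 0],
  [5.2, 0.04, 0, 0.1, 0],
  [5.2, 0.04, 0, 0.15, 0],
  [5.2, 0.04, 0, 0.2, 0],
])

```text
time: 9.1
tool_pos: [0.6006, 0.1669, 0.0934]
tcp_rot: [2.019, 2.407, 0.001]
wrist_force: [0.4, 1.7, 1.0]
width: 0.63
grip_force: 52.9
```

Run:
```python
from h import *
st=bot.read_state();info(st)
```

```text
t 9.1 tcp [0.6006 0.1669 0.0934] psi 100.02 tilt 0.03 q6 3.2 F [0.43 1.72 1.05] T [ 0.357 -0.079 -0.02 ] w 0.6298 g 52.8872412443161
```

Call:
step_arm([
  [5.2, 0.05, 0, 0.05, 0],
  [5.2, 0.05, 0, 0.1, 0],
  [5.2, 0.05, 0, 0.15, 0],
  [5.2, 0.05, 0, 0.2, 0],
])

```text
time: 9.5
tool_pos: [0.6004, 0.1672, 0.0915]
tcp_rot: [2.019, 2.407, -0.0]
wrist_force: [-0.7, 0.1, 4.8]
width: 0.634
grip_force: 53.0
```

Run:
```python
from h import *
st=bot.read_state();info(st)
```

```text
t 9.5 tcp [0.6004 0.1672 0.0915] psi 100.03 tilt 0.01 q6 3.3 F [-0.69  0.08  4.77] T [0.132 0.087 0.016] w 0.6338 g 53.01478028297424
```

The lid is on the ridges: contact at about 5 N with the liner about 5 mm above the rim. I now turn it back anticlockwise, following the ridge upward.

Call:
step_arm([
  [5.2, 0, 0, -0.02, -4],
  [5.2, 0, 0, -0.045, -8],
  [5.2, 0, 0, -0.07, -12],
  [5.2, 0, 0, -0.09, -16],
  [5.2, 0, 0, -0.11, -20],
])

```text
time: 10.0
tool_pos: [0.6003, 0.1671, 0.0926]
tcp_rot: [-1.567, -2.723, 0.0]
wrist_force: [-0.3, 0.6, 2.7]
width: 0.63
grip_force: 53.0
```

Run:
```python
from h import *
st=bot.read_state();info(st)
```

```text
t 10.0 tcp [0.6003 0.1671 0.0926] psi 120.18 tilt 0.01 q6 -16.9 F [-0.26  0.58  2.72] T [ 0.107  0.089 -0.098] w 0.6305 g 53.01285445690155
```

Call:
step_arm([
  [5.2, 0, 0, -0.01, -4],
  [5.2, 0, 0, -0.025, -8],
  [5.2, 0, 0, -0.045, -12],
  [5.2, 0, 0, -0.07, -16],
  [5.2, 0, 0, -0.09, -20],
])

```text
time: 10.5
tool_pos: [0.6, 0.1672, 0.0937]
tcp_rot: [-1.07, -2.953, 0.001]
wrist_force: [-2.2, 0.7, 4.8]
width: 0.635
grip_force: 53.1
```

Run:
```python
from h import *
st=bot.read_state();info(st)
```

```text
t 10.5 tcp [0.6    0.1672 0.0937] psi 140.17 tilt 0.05 q6 -36.9 F [-2.23  0.74  4.78] T [ 0.026  0.321 -0.095] w 0.6348 g 53.122567534446716
```

Call:
step_arm([
  [5.2, 0, -0.03, -0.02, -4],
  [5.2, 0, -0.06, -0.045, -8],
  [5.2, 0, -0.07, -0.065, -12],
  [5.2, 0, -0.08, -0.085, -16],
  [5.2, 0, -0.08, -0.1, -19],
])

```text
time: 11.0
tool_pos: [0.5992, 0.1662, 0.0938]
tcp_rot: [-0.568, -3.089, 0.002]
wrist_force: [0.1, 0.5, -1.1]
width: 0.635
grip_force: 52.9
```

Run:
```python
from h import *
st=bot.read_state();info(st)
```

```text
t 11.0 tcp [0.5992 0.1662 0.0938] psi 159.17 tilt 0.09 q6 -55.9 F [ 0.07  0.51 -1.09] T [0.014 0.018 0.051] w 0.6345 g 52.88462519645691
```

The upward force has gone, so the lugs have probably come off the ridge ends. I lower the lid.

Call:
step_arm([
  [5.2, 0, 0, 0.07, 0],
  [5.2, 0, 0, 0.14, 0],
  [5.2, 0, 0, 0.21, 0],
  [5.2, 0, 0, 0.28, 0],
])

```text
time: 11.4
tool_pos: [0.5995, 0.1665, 0.0913]
tcp_rot: [-0.572, -3.088, 0.001]
wrist_force: [-1.0, -0.3, -0.1]
width: 0.626
grip_force: 52.9
```

Run:
```python
from h import *
st=bot.read_state();info(st)
```

```text
t 11.4 tcp [0.5995 0.1665 0.0913] psi 159.0 tilt 0.05 q6 -55.8 F [-0.99 -0.26 -0.14] T [-0.054  0.107 -0.004] w 0.6256 g 52.89816856384277
```

In the gap: no force well below ridge height. Continuing down to the ring.

Call:
step_arm([
  [5.2, 0, 0, 0.06, 0],
  [5.2, 0, 0, 0.12, 0],
  [5.2, 0, 0, 0.18, 0],
  [5.2, 0, 0, 0.24, 0],
])

```text
time: 11.8
tool_pos: [0.5996, 0.1666, 0.089]
tcp_rot: [-0.572, -3.089, 0.0]
wrist_force: [-1.1, -1.0, 0.4]
width: 0.627
grip_force: 52.9
```

Run:
```python
from h import *
st=bot.read_state();info(st)
```

```text
t 11.8 tcp [0.5996 0.1666 0.089 ] psi 159.02 tilt 0.03 q6 -55.8 F [-1.1  -1.02  0.38] T [-0.205  0.299 -0.032] w 0.6269 g 52.92925179004669
```

Call:
step_arm([
  [5.2, 0, 0, 0.05, 0],
  [5.2, 0, 0, 0.1, 0],
  [5.2, 0, 0, 0.13, 0],
])

```text
time: 12.1
tool_pos: [0.5996, 0.1666, 0.0882]
tcp_rot: [-0.572, -3.089, 0.0]
wrist_force: [-4.6, -2.0, 5.7]
width: 0.631
grip_force: 53.1
```

Run:
```python
from h import *
st=bot.read_state();info(st)
```

```text
t 12.1 tcp [0.5996 0.1666 0.0882] psi 159.03 tilt 0.03 q6 -55.8 F [-4.58 -2.04  5.68] T [-0.26   0.654  0.06 ] w 0.631 g 53.14983665943146
```

Ring contact at TCP z about 0.0885, which matches the 2.5 mm expected. I correct the lateral load and start turning clockwise.

Call:
step_arm([
  [5.2, 0.04, -0.06, 0, 0],
  [5.2, 0.04, -0.05, 0, 4],
  [5.2, 0.04, -0.04, 0, 8],
  [5.2, 0.03, -0.03, 0, 12],
  [5.2, 0.03, -0.02, 0.01, 16],
  [5.2, 0.03, -0.01, 0.02, 20],
], force=70)

```text
time: 12.7
tool_pos: [0.6, 0.1669, 0.0881]
tcp_rot: [1.103, 2.94, 0.001]
wrist_force: [-2.4, -0.5, 4.6]
width: 0.623
grip_force: 71.1
```

Run:
```python
from h import *
st=bot.read_state();info(st)
```

```text
t 12.7 tcp [0.6    0.1669 0.0881] psi 138.87 tilt 0.07 q6 -35.6 F [-2.45 -0.5   4.59] T [-0.081  0.422  0.086] w 0.6235 g 71.13554120063782
```

Call:
step_arm([
  [5.2, 0.05, -0.03, 0.01, 4],
  [5.2, 0.05, -0.03, 0.03, 8],
  [5.2, 0.05, -0.02, 0.05, 12],
  [5.2, 0.05, -0.02, 0.07, 16],
  [5.2, 0.05, -0.01, 0.09, 20],
])

```text
time: 13.2
tool_pos: [0.6006, 0.1674, 0.0879]
tcp_rot: [1.596, 2.703, 0.004]
wrist_force: [-1.1, -0.4, 5.8]
width: 0.625
grip_force: 71.1
```

Run:
```python
from h import *
st=bot.read_state();info(st)
```

```text
t 13.2 tcp [0.6006 0.1674 0.0879] psi 118.87 tilt 0.21 q6 -15.6 F [-1.12 -0.38  5.82] T [-0.132  0.228  0.04 ] w 0.6247 g 71.10214233398438
```

Call:
step_arm([
  [5.2, 0, 0.02, 0.02, 4],
  [5.2, 0, 0.03, 0.04, 8],
  [5.2, -0.01, 0.04, 0.06, 12],
  [5.2, -0.01, 0.05, 0.08, 16],
  [5.2, -0.01, 0.05, 0.1, 20],
])

```text
time: 13.7
tool_pos: [0.6014, 0.1677, 0.0872]
tcp_rot: [2.041, 2.385, 0.006]
wrist_force: [-1.3, 0.0, 5.6]
width: 0.622
grip_force: 71.2
```

Run:
```python
from h import *
st=bot.read_state();info(st)
```

```text
t 13.7 tcp [0.6014 0.1677 0.0872] psi 98.88 tilt 0.25 q6 4.4 F [-1.27  0.04  5.59] T [0.037 0.244 0.101] w 0.6222 g 71.16191625595093
```

Call:
step_arm([
  [5.2, 0, -0.02, 0.02, 4],
  [5.2, 0, -0.02, 0.04, 8],
  [5.2, 0, -0.02, 0.06, 12],
], force=90)

```text
time: 14.0
tool_pos: [0.6014, 0.1679, 0.0868]
tcp_rot: [2.278, 2.16, 0.007]
wrist_force: [-1.2, 1.8, 6.2]
width: 0.625
grip_force: 71.2
```

Run:
```python
from h import *
st=bot.read_state();info(st)
```

```text
t 14.0 tcp [0.6014 0.1679 0.0868] psi 86.95 tilt 0.28 q6 16.3 F [-1.22  1.79  6.23] T [0.19  0.195 1.235] w 0.6255 g 71.24804377555847
```

The torque rose steeply to over 0.5 N m after 72° of turn, so the lid is at its stop. I release it and rise.

Call:
step_arm([
  [7.8, 0, 0, 0, 0],
  [7.8, 0, 0, 0, 0],
  [7.8, 0, 0, 0, 0],
  [7.8, 0, 0, 0, 0],
  [7.8, 0, 0, -0.5, 0],
  [7.8, 0, 0, -1.5, 0],
  [7.8, 0, 0, -3, 0],
  [7.8, 0, 0, -6, 0],
  [7.8, -3, 0, -9, 0],
  [7.8, -6, 0, -9, 0],
  [7.8, -8, 0, -9, 0],
  [7.8, -8, 0, -9, 0],
  [7.8, -8, 0, -9, 0],
])

```text
time: 15.3
tool_pos: [0.5957, 0.0871, 0.1765]
tcp_rot: [2.279, 2.161, 0.003]
wrist_force: [0.8, 0.5, 0.2]
width: 0.915
grip_force: 0.0
```

Run:
```python
from h import *
st=bot.read_state();info(st);a,d=bot.read_camera("wrist");b,e=bot.read_camera("side")
o=np.zeros((400,800,3),np.uint8);o[:240,:400]=a[20:260,120:520];o[:,400:]=cv2.resize(b[190:290,220:320],(400,400),interpolation=cv2.INTER_CUBIC);save("w5.png",o)
P=pose("wrist",st);np.savez("w5.npz",a=a,d=d)
m=(a.min(2)>130).astype(np.uint8)
for k in cv2.findContours(m,0,1)[0]:
    (x,y),r=cv2.minEnclosingCircle(k)
    if cv2.contourArea(k)>800 and y<200:
        p=onz(P,x,y,.105);print(x,y,r,p.round(4),dep(P,x,y,d[int(y),int(x)]).round(4))
        ys,xs=np.mgrid[int(y)-20:int(y)+20,int(x)-20:int(x)+20]
        q=np.array([dep(P,i,j,d[j,i]) for i,j in zip(xs.ravel(),ys.ravel())])
        A=np.c_[q[:,:2]-q[:,:2].mean(0),np.ones(len(q))];f=np.linalg.lstsq(A,q[:,2],rcond=None)[0];print("plane",f)
```

```text
t 15.3 tcp [0.5957 0.0871 0.1765] psi 86.96 tilt 0.11 q6 9.0 F [0.78 0.49 0.24] T [ 0.001 -0.027 -0.009] w 0.9148 g 0.0
493.5 20.5 27.10175895690918 [0.7097 0.2053 0.105 ] [0.7359 0.2161 0.054 ]
plane [-1.10355451 -0.53427465  0.05420604]
328.3709411621094 191.86239624023438 312.46942138671875 [0.6044 0.1027 0.105 ] [0.605  0.0948 0.0754]
plane [-0.02926508  0.46127461  0.07622648]
136.5 86.0 158.38018798828125 [0.4842 0.1797 0.105 ] [ 0.4269  0.1895 -0.0006]
plane [ 0.18722399 -0.24316027  0.00083601]
```

View pics/w5.png

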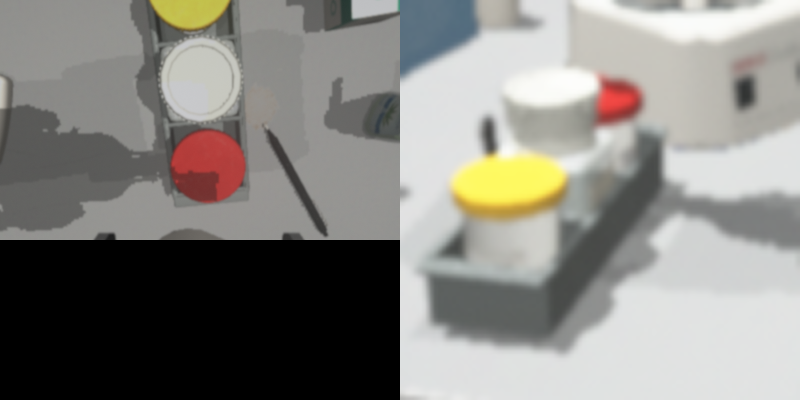

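The lid sits level on the pot at wrist crop (201,79), full-frame pixel (321,99), and both cups are in place. Next I check the height of its top, which should be about 0.105.

Run:
```python
from h import *
st=bot.read_state();P=pose("wrist",st)
for i in range(3):
    st=bot.read_state();a,d=bot.read_camera("wrist");P=pose("wrist",st)
    ys,xs=np.mgrid[75:124,296:346];q=np.array([dep(P,u,v,d[v,u]) for u,v in zip(xs.ravel(),ys.ravel())])
    q=q[np.abs(q[:,2]-.105)<.012]
    A=np.c_[q[:,:2]-q[:,:2].mean(0),np.ones(len(q))];f=np.linalg.lstsq(A,q[:,2],rcond=None)[0]
    print(len(q),"tilt",f[:2].round(3),"z",f[2].round(4),"median",np.median(q[:,2]).round(4),"ctr",onz(P,321,99,.105).round(4))
# reference heights: red cup top (.076), table
    print("red",np.median([dep(P,u,v,d[v,u])[2] for u in range(318,340) for v in range(175,195)]).round(4),"table",np.median([dep(P,u,v,d[v,u])[2] for u in range(390,410) for v in range(60,90)]).round(4))
```

```text
2440 tilt [-0.001 -0.001] z 0.1037 median 0.1037 ctr [0.6019 0.1662 0.105 ]
red 0.0755 table -0.0008
2441 tilt [-0.003 -0.002] z 0.1037 median 0.1037 ctr [0.6017 0.1664 0.105 ]
red 0.0755 table -0.0008
2440 tilt [-0.002  0.   ] z 0.1038 median 0.1038 ctr [0.6016 0.1664 0.105 ]
red 0.0755 table -0.0008
```

The top is level (tilt under 0.004) at z about 0.104–0.105 after the depth bias, so the lid is fully home: resting unscrewed on the ring it would read 0.1075. Handing in.

```bash
python3 -c "
from workcell import bot
print(bot.finish_job())"
```

```text
the job is handed in; nothing more can be done
None
```

The lid is screwed down to its stop on the pot, level and released, nothing else was touched, and the job was handed in about 15.5 s into the 51 s; the stop torque briefly read 1.2 N m, above the 0.5 N m that is tight enough.

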